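# Push the tart tray home and lock the jig's fence

### The arm

A 7-joint arm with a two-finger parallel gripper is mounted at the origin on the work surface. World frame = base frame: x ahead of the robot, y to its left, z up, the work surface at z = 0. Lengths are in m, angles in rad, forces in N, time in s.
With the tool pointing down it reaches from about 0.4 to 0.85 m from the base axis. Payload 10.4 kg.
Tool frame: the origin (TCP) lies between the finger pads; the fingertips stand 25 mm ahead of it and the grasp point (between the pads) lies 6 mm ahead of it; x points along the fingers, y is the direction in which the jaws open and shut, and the axes are right-handed (so a half turn about x gives the same grasp; the last joint's range is limited). The gripper opens to 87 mm and grips with 3 to 60 N. Pads are 19 mm wide; open, the fingers measure 117 mm over their backs; the gripper's body (75 mm by 190 mm) begins 51 mm behind the grasp point.
Start: joints at [1.14, 0.332, -0.065, 1.46, 0.022, 1.35, -0.088], TCP at [0.248, -0.574, 0.248] pointing down, gripper open.
Joint ranges: [-2.6, 2.6], [-0.5, 2.12], [-1.47, 1.34], [0.16, 2.42], [-1.27, 4.41], [0.06, 2.06], [-2.6, 2.6]. Speed limits (rad/s): [2.22, 2.22, 2.79, 2.79, 3.14, 3.14, 3.14].

### API

Orientations are given as a unit quaternion [x, y, z, w].
In Python, from bench import r gives the robot as it stands.
- The arm moves only by the shell command python3 -m pendant 'ROWS' [FORCE]. ROWS is JSON, a list of rows, each an object with "translation": the shift along the world's x, y, z in cm, a list of three; "angular": the turn, a rotation vector about the world's x, y, z in degrees, a list of three; "hand": the opening, from -1 (shut) to 1 (fully open). In form: [{"translation": [dx, dy, dz], "angular": [wx, wy, wz], "hand": hand}, ...]. A call has 1 to 20 rows; each row shifts and turns the commanded pose from where the row before left it; what a row does not reach is not made up. A row lasts 1/10 s, in which the tool goes at most 50 mm and 8.59 degrees, less where a joint would pass 70% of its speed; a pose out of reach is approached as far as the arm can. A call is refused whole if a number of a shift passes 5 or a number of a turn 8.59, either way. A call with a gripper value outside its range is refused whole. The fingers move at their own pace and stop on an object; FORCE is the grip in N (left out, the last holds). Time passes only in rows, so rows that do not move let the fingers close. It gives the time, the measured TCP pose, the force and the opening at its end, in the units of the state.
- r.read_state(): the state, without advancing time (a new reading comes with each control period).
- r.camera(name): name is "scene" or "top"; returns the picture (420x560x3 uint8, red, green, blue); there is no depth.
- r.camera_info(name): a dict with "fx", "fy", "cx", "cy" (pixels), "rvec" (rotation vector, rad) and "tvec" (3), from world to camera coordinates, as OpenCV has them. Camera axes: x right, y down, z forward; pixel columns grow to the right and rows downward; lengths in m; the calibration is good to about 2 mm. A picture is of the moment at which its call begins. camera_info takes no time and is no camera call.
- r.close_job(): hands the job in, once; it reports no verdict.
Trained networks look in the newest picture that a camera, given by its name, has taken for a name from the list of things; names that differ only in an ending like _2 or _b are one class to them, and where a whole thing is asked for, a point or a joint stands for the part that bears it (a point fixed in the world has none). Each returns a list of dicts, best first, with "confidence" (0 to 1); they miss things now and then, are a little off and sometimes report something else, mostly with a low value. They report only what shows in the picture. A call takes as long as a camera call.
- r.find_in(camera, name): "point" ([row, column] in pixels, amid what is visible of it).
- r.mark_of(camera, name): "point" ([row, column] in pixels: a listed point, or the origin of a listed thing).
The state is a dict: "time": time; "joint_positions": joint angles; "joint_vel": joint speeds; "joint_torque": joint torques, N m; "ee_pos": TCP position; "eef_rot": TCP orientation; "ft_force": force on the tool from outside, world axes, zero at the start; "torque": the same for the moment, N m; "width": finger opening in m.
Only numpy, scipy, OpenCV 4.12 (cv2) and the standard library are available. Lean on these libraries where they do the work, as an engineer would, in place of code of your own. Each camera call takes 0.05 s, during which the arm holds its last target.

### The job

Take the tray jig's sliding fence by the square knob on top and slide it so that it gently pushes the tray of tarts fully home against the fixed end stop, and leave it there touching the tray. Then lock the fence: turn the knob clockwise (seen from above) until its resistance rises sharply, and from that point add an eighth of a turn, no more; then let go. Leave the bowl, the shaker and the scraper where they are.

Things in the scene. Friction and masses are not known exactly. Their poses are not given: they have to be found in the camera images.
- jig: Tray jig, aluminium plate 240 x 450 x 8 mm fixed on the bench; origin under its centre, z up, y the way the fence slides to push the tray. Side rails (tops 20 mm over the bench, inner faces at x = +-90 mm) guide the tray; a dark steel end stop, 42 mm high over the bench, closes the +y end (inner face at y = 200 mm).
- stop_face (a point): Middle of the end stop's inner face, at x = 0, y = 200 mm, z = 20 mm of the jig; same axes as the jig.
- tray: Black open baking tray with twelve tarts, 176 x 240 x 26 mm (tarts 27 mm high), about 0.8 kg, loose on the jig between the side rails, its 240 mm length along the jig's y. Origin under its centre. It starts 8 to 25 mm short of the end stop and slides with a few N.
- tray_front (a point): Middle of the tray's +y end, 12 mm above its underside, the end that must meet the end stop.
- tray_back (a point): Middle of the tray's -y end, 12 mm above its underside, the end that the fence pushes.
- fence (a joint): Position of the fence along the jig's +y, in m, 0 to 0.10 (0 = farthest from the end stop; 0.075 = tray home, no gaps). A dark steel face 170 mm wide, 41 mm high over the bench, with a grey block 100 x 66 mm behind it, top 40 mm over the bench. It slides with about 4 N of friction and stays where it is left.
- fence_face (a point): Middle of the fence's tray-side face, 20 mm above the bench; axes as the jig's. The knob's axis is upright, 43 mm behind it (towards the jig's -y), in the middle of the fence's width.
- lock_knob: Black square hand knob, 34 x 34 mm over its flats (edges rounded 4 mm), upright axis, on a short stem on the fence's block; origin on the axis, 58 mm above the bench, x and y square to its flats, z up. The square part spans 64 to 92 mm above the bench; grip it across either pair of flats. Clockwise from above tightens.
- knob_grip (a point): Point on the knob's axis to grip at, 79 mm above the bench, 13 mm under the knob's top; axes as the knob's. It runs free (0.04 N m) for 1.1 to 2.7 rad, then the foot bites: turning on takes 0.50 N m, growing by 0.15 N m per rad; with the hand at rest a back-torque of at least 0.15 N m remains. The bite cannot be seen and differs each time. Let go, it stays put.
- foot (a joint): Gap in m under the clamp foot inside the fence's block: 0 when it bites, 0.00008 per rad of turn before that. Turning the knob back after the bite opens it again. The reading's noise is larger than what matters.
- washer (a joint): Squeeze in m of the spring washer inside the block: 0 until the bite, then 0.00008 per rad of further tightening (an eighth of a turn: 0.000063). It does not go back, so overtightening cannot be undone. The reading's noise is larger than what matters.
- bowl: Bystander: white ceramic bowl, 110 mm across, 60 mm high; origin under its centre.
- shaker: Bystander: dark steel flour shaker, 60 mm across, 110 mm high; origin under its centre.
- scraper: Bystander: dough scraper lying flat, 120 x 120 mm, with a wooden grip 22 mm high; origin under its middle.

How it is judged:
On the way, in this order (a step that is already met when the one before it is completed fails the run):
1. the tray is home against the end stop and the fence touches the tray (y of tray_front in the frame of stop_face above -0.003 m and y of fence_face in the frame of stop_face above -0.2445 m), for 0.2 s.
2. the knob has bitten and has been turned an eighth of a turn further (28 to 62 degrees) (value of joint foot below 2e-05 m and value of joint washer above 3.9e-05 m), for 0.2 s.
At the end, for the whole second after the job is handed in: The tray's front end is within 3 mm of the end stop and the fence's face within 244.5 mm of the stop (the tray is 240 mm long), the tray lying flat and still; the clamp foot has bitten (not slackened by more than 14 degrees) and the knob was turned 28 to 62 degrees past the bite (45 wanted) (all of step 1 and all of step 2 and value of joint washer below 8.6e-05 m and angle between tray's own z axis and vertical below 0.05 rad and linear speed of tray below 0.01 m/s); the robot touches nothing.
It fails at once if the fence squeezes the tray with more than 40 N (contact force between fence and tray above 40 N).
It fails at once if the knob is overtightened (more than 62 degrees past the bite) (value of joint washer above 8.6e-05 m).
It fails at once if the bowl, the shaker or the scraper is moved by more than 20 mm (distance of any of bowl, shaker, scraper from where it was at the start of the episode above 0.02 m).
It also fails if it takes over 72 s, if anything falls off the work surface, if the arm or the gripper's body presses on something with over 40 N, if the wrist force passes 120 N, or if a joint passes its speed limit or range.

## Working session

There is one attempt and no reset: what is moved stays moved. The work goes in short steps, Python scripts to look and compute and a shell command to move; the robot and the scene stay as the last step left them, time stands still between calls to the robot, and variables do not carry over. Pictures are saved under pics/ and viewed, and the job is handed in when it is done.

```bash
mkdir -p pics; ls; python3 - <<'E'
from bench import r
import cv2
s=r.read_state()
for k,v in s.items(): print(k,v)
for c in ("scene","top"):
    im=r.camera(c); cv2.imwrite(f"pics/{c}0.png",im[:,:,::-1]); print(c,r.camera_info(c))
    for n in ("lock_knob","knob_grip","fence_face","stop_face","tray_front","tray_back","bowl","shaker","scraper","jig"):
        print(n,[(d["point"],round(d["confidence"],2)) for d in r.mark_of(c,n)[:2]])
E
```

```text
pics
time 0.0
joint_positions [ 1.14041444  0.33284735 -0.06468355  1.46096485  0.02160846  1.34989051
 -0.08850695]
joint_vel [ 0.00031416 -0.00066062 -0.00132488 -0.0005185  -0.0004759   0.00131098
  0.00285079]
joint_torque [ 5.26496240e-05 -6.23240876e+01  2.52098119e-02 -3.89899743e+01
 -6.11193851e-02  3.97555938e-02  1.54220197e-04]
ee_pos [ 0.24770057 -0.57342884  0.24675795]
eef_rot [-0.6923307  -0.14365924  0.69258859 -0.14269293]
ft_force [ 0.00498166  0.41181466 -0.93161504]
torque [-0.02646429 -0.01222445  0.02634603]
width 0.08688550496171842
scene {'fx': 414.47263583430583, 'fy': 414.47263583430583, 'cx': 283.5962399229454, 'cy': 210.90794207792177, 'rvec': array([ 1.00090293,  2.34620239, -1.13317855]), 'tvec': array([ 0.32098015, -0.16451316,  1.5611523 ])}
lock_knob [([210.6, 255.2], 0.6)]
knob_grip [([205.8, 253.6], 0.72)]
fence_face [([223.9, 264.9], 0.81)]
stop_face [([283.8, 336.8], 0.72), ([235.9, 275.2], 0.71)]
tray_front [([280.8, 331.9], 0.81), ([203.4, 254.7], 0.44)]
tray_back [([237.4, 274.8], 0.73)]
bowl [([166.7, 217.5], 0.66)]
shaker [([192.2, 173.0], 0.94)]
scraper [([319.6, 406.9], 0.7)]
jig []
top {'fx': 478.3726291817104, 'fy': 478.3726291817104, 'cx': 285.15428851264693, 'cy': 212.2589516568961, 'rvec': array([ 2.11769351, -2.16472294,  0.16095015]), 'tvec': array([0.01894664, 0.51963127, 1.46211021])}
lock_knob [([208.5, 307.3], 0.54)]
knob_grip [([209.8, 309.3], 0.65)]
fence_face [([209.7, 296.5], 0.86), ([251.9, 414.4], 0.46)]
stop_face [([201.1, 199.6], 0.67)]
tray_front []
tray_back [([206.6, 284.4], 0.89)]
bowl [([252.3, 415.8], 0.78)]
shaker [([189.8, 407.7], 0.63)]
scraper [([220.0, 139.1], 0.62)]
jig []
```

```bash
cat > h.py <<'E'
import numpy as np, cv2
from bench import r
def ray(c,p):
    i=r.camera_info(c);R=cv2.Rodrigues(i["rvec"])[0];t=np.array(i["tvec"])
    d=R.T@np.array([(p[1]-i["cx"])/i["fx"],(p[0]-i["cy"])/i["fy"],1]);return -R.T@t,d
def atz(c,p,z):
    o,d=ray(c,p);return o+d*(z-o[2])/d[2]
def proj(c,X):
    i=r.camera_info(c);K=np.array([[i["fx"],0,i["cx"]],[0,i["fy"],i["cy"]],[0,0,1.]])
    return cv2.projectPoints(np.array(X,float).reshape(-1,1,3),np.array(i["rvec"]),np.array(i["tvec"]),K,None)[0].reshape(-1,2)
E
python3 - <<'E'
from h import *
np.set_printoptions(precision=4,suppress=True)
for c,l in {"scene":dict(lock_knob=(210.6,255.2,.058),knob_grip=(205.8,253.6,.079),fence_face=(223.9,264.9,.02),stop_face=(283.8,336.8,.02),tray_front=(280.8,331.9,.02),tray_back=(237.4,274.8,.02),bowl=(166.7,217.5,0),shaker=(192.2,173,0),scraper=(319.6,406.9,0)),
"top":dict(lock_knob=(208.5,307.3,.058),knob_grip=(209.8,309.3,.079),fence_face=(209.7,296.5,.02),stop_face=(201.1,199.6,.02),tray_back=(206.6,284.4,.02),bowl=(252.3,415.8,0),shaker=(189.8,407.7,0),scraper=(220,139.1,0))}.items():
    for n,p in l.items(): print(c,n,atz(c,p[:2],p[2]))
for c in("scene","top"):
    im=cv2.imread(f"pics/{c}0.png")
    x0,y0=(200,150) if c=="scene" else (180,140)
    cr=cv2.resize(im[y0:y0+150,x0:x0+200],None,fx=4,fy=4,interpolation=cv2.INTER_CUBIC);cv2.imwrite(f"pics/{c}0c.png",cr)
E
```

```text
scene lock_knob [ 0.5277 -0.0599  0.058 ]
scene knob_grip [ 0.5329 -0.0603  0.079 ]
scene fence_face [ 0.52   -0.0269  0.02  ]
scene stop_face [0.5592 0.2806 0.02  ]
scene tray_front [0.5599 0.2649 0.02  ]
scene tray_back [0.5429 0.0381 0.02  ]
scene bowl [ 0.3942 -0.4109  0.    ]
scene shaker [ 0.6051 -0.3928  0.    ]
scene scraper [0.5165 0.466  0.    ]
top lock_knob [ 0.5274 -0.0614  0.058 ]
top knob_grip [ 0.5198 -0.0665  0.079 ]
top fence_face [ 0.5304 -0.0287  0.02  ]
top stop_face [0.5651 0.28   0.02  ]
top tray_back [0.5412 0.0095 0.02  ]
top bowl [ 0.388  -0.4049  0.    ]
top shaker [ 0.5908 -0.3914  0.    ]
top scraper [0.5113 0.4781 0.    ]
```

View pics/scene0.png

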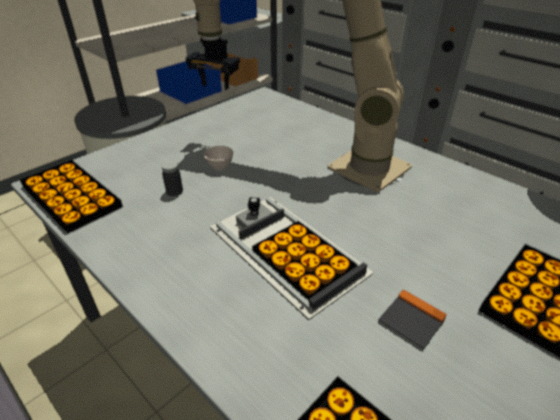

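View pics/top0.png

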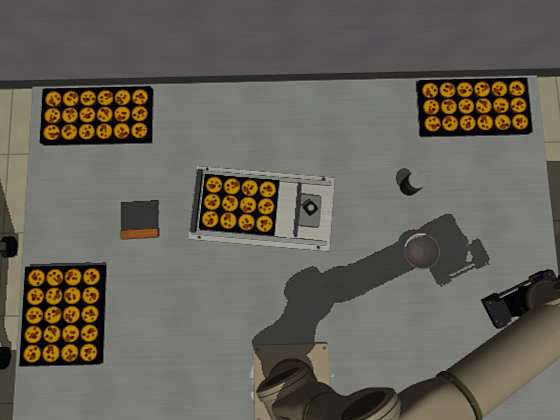

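View pics/top0c.png

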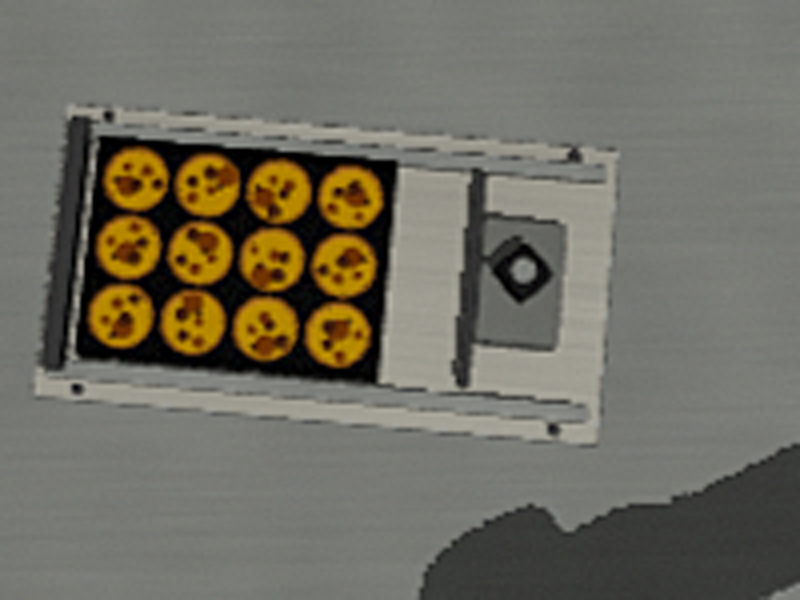

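View pics/scene0c.png

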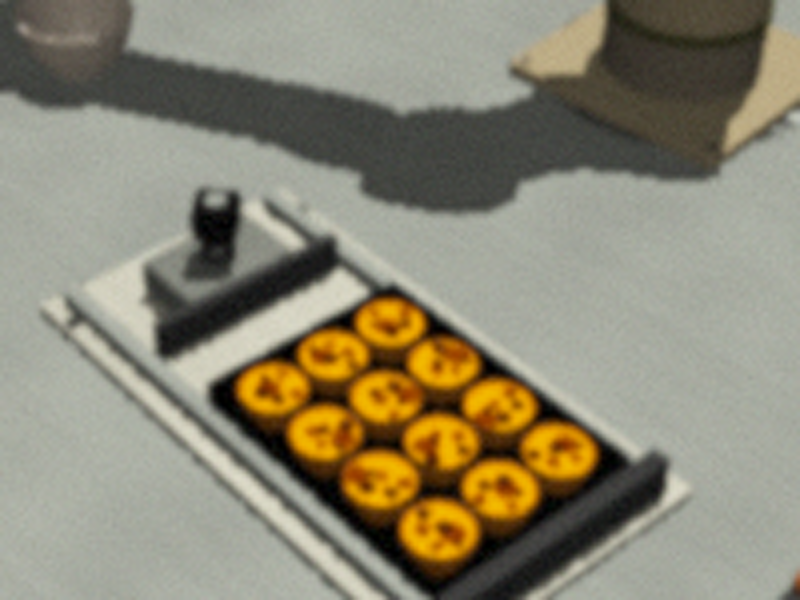

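The pictures show the jig with its stop to the left in the top view (world +y), the fence on the right and the knob turned about 45° to the fence (top pixel ~[207.5, 310.7]). Next I'll fit the jig frame and the knob's angle.

```bash
python3 - <<'E'
from h import *
np.set_printoptions(precision=4,suppress=True)
f=lambda x,y,z: atz("top",(140+(y-1.5)/4,180+(x-1.5)/4),z)
C=[f(*p,.008) for p in((68,105),(620,150),(598,443),(35,395))]
c=sum(C)/4; print("plate",c,[np.linalg.norm(C[i]-C[(i+1)%4]) for i in range(4)])
yax=(C[0]+C[3]-C[1]-C[2]);ang=np.degrees(np.arctan2(yax[1],yax[0]));print("jig y dir deg",ang)
y=np.array([np.cos(np.radians(ang)),np.sin(np.radians(ang)),0]);print(y)
print("stop pred",c+.2*y, "tray ends", [f(*p,.026) for p in((88,250),(390,270))])
K=[f(*p,.092) for p in((488,268),(522,237),(553,270),(523,304))]
k=sum(K)/4;print("knob",k,[np.linalg.norm(K[i]-K[(i+1)%4]) for i in range(4)])
for i in range(4):
    d=K[(i+1)%4]-K[i]; print(np.degrees(np.arctan2(d[1],d[0]))%90)
rel=k-c; print("knob in jig along y",rel@y,"x",rel@np.array([y[1],-y[0],0]))
t=[(f(*p,.026)-c)@y for p in((88,250),(390,270))];print("tray ends",t)
print("fence face",(f(475,280,.041)-c)@y)
from scipy.spatial.transform import Rotation as R
print(R.from_quat(r.read_state()["eef_rot"]).as_matrix())
E
```

```text
plate [0.5419 0.0814 0.008 ] [np.float64(0.4502805223228766), np.float64(0.23823909649956376), np.float64(0.44881754083813086), np.float64(0.23770228243522148)]
jig y dir deg 83.89869203894523
[0.1063 0.9943 0.    ]
stop pred [0.5631 0.2802 0.008 ] tray ends [array([0.5605, 0.2724, 0.026 ]), array([0.5391, 0.0327, 0.026 ])]
knob [ 0.5262 -0.0682  0.092 ] [np.float64(0.03527292019906938), np.float64(0.03449415776115878), np.float64(0.034708287167477966), np.float64(0.03814122762461219)]
41.34543573259747
41.244776396926284
47.36664473799232
42.390294398523004
knob in jig along y -0.15036094839131825 x 0.000286975240535232
tray ends [np.float64(0.19196723801805846), np.float64(-0.04873571088910362)]
fence face -0.11641432627061132
[[ 0.      0.3966 -0.918 ]
 [-0.0001 -0.918  -0.3966]
 [-1.      0.0001  0.    ]]
```

```bash
python3 -m pendant '[{"translation":[1.75,3.15,0],"angular":[0,0,6.85],"hand":1},{"translation":[1.75,3.15,0],"angular":[0,0,6.85],"hand":1},{"translation":[1.75,3.15,0],"angular":[0,0,6.85],"hand":1},{"translation":[1.75,3.15,0],"angular":[0,0,6.85],"hand":1},{"translation":[1.75,3.15,0],"angular":[0,0,6.85],"hand":1},{"translation":[1.75,3.15,0],"angular":[0,0,6.85],"hand":1},{"translation":[1.75,3.15,0],"angular":[0,0,6.85],"hand":1},{"translation":[1.75,3.15,0],"angular":[0,0,6.85],"hand":1},{"translation":[1.75,3.15,0],"angular":[0,0,6.85],"hand":1},{"translation":[1.75,3.15,0],"angular":[0,0,6.85],"hand":1},{"translation":[1.75,3.15,0],"angular":[0,0,6.85],"hand":1},{"translation":[1.75,3.15,0],"angular":[0,0,6.85],"hand":1},{"translation":[1.75,3.15,0],"angular":[0,0,6.85],"hand":1},{"translation":[1.75,3.15,0],"angular":[0,0,6.85],"hand":1},{"translation":[1.75,3.15,0],"angular":[0,0,6.85],"hand":1},{"translation":[1.75,3.15,0],"angular":[0,0,6.85],"hand":1}]'
cat >> h.py <<'E'
from scipy.spatial.transform import Rotation as Rot
def st():
    s=r.read_state();M=Rot.from_quat(s["eef_rot"]).as_matrix()
    print("t",round(s["time"],2),"q",np.round(s["joint_positions"],3),"p",np.round(s["ee_pos"],4),"yaw",round(np.degrees(np.arctan2(M[1,1],M[0,1])),2),"ax",np.round(M[:,0],3),"F",np.round(s["ft_force"],2),"T",np.round(s["torque"],3),"w",round(s["width"],4))
E
python3 -c "
from h import *;st()"
```

```text
time: 2.7
ee_pos: [0.5284, -0.0685, 0.2478]
eef_rot: [0.281, 0.649, -0.281, 0.649]
ft_force: [0.7, -0.6, -0.0]
width: 0.0868
t 2.7 q [ 0.62   0.183 -0.643  1.677  0.113  1.319  0.711] p [ 0.5284 -0.0685  0.2478] yaw 43.23 ax [ 0.001 -0.    -1.   ] F [ 0.66 -0.63 -0.02] T [-0.002 -0.105  0.017] w 0.0868
```

```bash
python3 -m pendant '[{"translation":[0,0,-0.9],"angular":[0,0,8.15],"hand":1},{"translation":[0,0,-0.9],"angular":[0,0,8.15],"hand":1},{"translation":[0,0,-0.9],"angular":[0,0,8.15],"hand":1},{"translation":[0,0,-0.9],"angular":[0,0,8.15],"hand":1},{"translation":[0,0,-0.9],"angular":[0,0,8.15],"hand":1},{"translation":[0,0,-0.9],"angular":[0,0,8.15],"hand":1},{"translation":[0,0,-0.9],"angular":[0,0,8.15],"hand":1},{"translation":[0,0,-0.9],"angular":[0,0,8.15],"hand":1},{"translation":[0,0,-0.9],"angular":[0,0,8.15],"hand":1},{"translation":[-0.1,0,-0.9],"angular":[0,0,8.15],"hand":1},{"translation":[-0.1,0,0],"angular":[0,0,8.15],"hand":1},{"translation":[0,0,0],"angular":[0,0,0],"hand":1},{"translation":[0,0,0],"angular":[0,0,0],"hand":1}]'
python3 - <<'E'
from h import *;st()
im=r.camera("scene");cv2.imwrite("pics/s1.png",cv2.resize(im[130:280,180:380,::-1],None,fx=4,fy=4,interpolation=cv2.INTER_CUBIC))
print(r.mark_of("scene","knob_grip"),r.mark_of("scene","lock_knob"),proj("scene",[[.526,-.067,.079],[.526,-.067,.058],[.526,-.067,.092]]))
E
```

```text
time: 4.0
ee_pos: [0.526, -0.0699, 0.1578]
eef_rot: [-0.255, 0.659, 0.255, 0.659]
ft_force: [0.1, 0.8, 0.2]
width: 0.087
t 4.0 q [ 0.759  0.298 -0.819  1.789  0.236  1.156  2.176] p [ 0.526  -0.0699  0.1578] yaw 132.35 ax [ 0.  0. -1.] F [0.09 0.77 0.23] T [ 0.152 -0.105  0.026] w 0.087
[{'point': [204.1, 254.1], 'confidence': 0.5}, {'point': [193.5, 172.4], 'confidence': 0.34}] [{'point': [208.2, 256.8], 'confidence': 0.7}] [[253.7422681  203.85379079]
 [254.00715187 209.34422788]
 [253.57550659 200.39720444]]
```

View pics/s1.png

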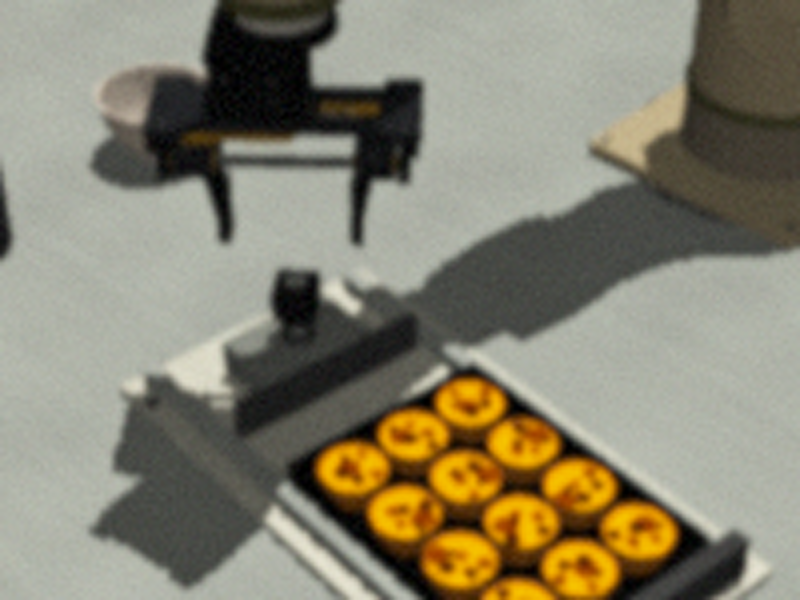

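The scene view shows the open fingers above and on either side of the knob (crop ~[300,297], full ≈[205,254]), and my estimate projects to the same place. I'll descend.

```bash
python3 -m pendant '[{"translation":[0,0.1,-1.2],"angular":[0,0,0.5],"hand":1},{"translation":[0,0.1,-1.2],"angular":[0,0,0],"hand":1},{"translation":[0,0,-1.2],"angular":[0,0,0],"hand":1},{"translation":[0,0,-1.2],"angular":[0,0,0],"hand":1},{"translation":[0,0,-1.2],"angular":[0,0,0],"hand":1},{"translation":[0,0,-1.2],"angular":[0,0,0],"hand":1},{"translation":[0,0,0],"angular":[0,0,0],"hand":1},{"translation":[0,0,0],"angular":[0,0,0],"hand":1}]'
python3 -c "
from h import *;st()"
python3 -m pendant '[{"translation":[0,0,0],"angular":[0,0,0],"hand":-1},{"translation":[0,0,0],"angular":[0,0,0],"hand":-1},{"translation":[0,0,0],"angular":[0,0,0],"hand":-1},{"translation":[0,0,0],"angular":[0,0,0],"hand":-1},{"translation":[0,0,0],"angular":[0,0,0],"hand":-1},{"translation":[0,0,0],"angular":[0,0,0],"hand":-1},{"translation":[0,0,0],"angular":[0,0,0],"hand":-1},{"translation":[0,0,0],"angular":[0,0,0],"hand":-1}]' 10
python3 -c "
from h import *;st()"
```

```text
time: 4.95
ee_pos: [0.5259, -0.0677, 0.0854]
eef_rot: [-0.26, 0.658, 0.26, 0.658]
ft_force: [-0.3, -0.6, 0.4]
width: 0.0868
t 4.95 q [ 0.715  0.391 -0.785  1.856  0.32   1.026  2.122] p [ 0.5259 -0.0677  0.0854] yaw 133.12 ax [-0.  0. -1.] F [-0.27 -0.63  0.37] T [ 0.165 -0.084 -0.009] w 0.0868
time: 5.75
ee_pos: [0.5266, -0.0683, 0.0858]
eef_rot: [-0.26, 0.657, 0.259, 0.658]
ft_force: [2.5, -1.8, -2.2]
width: 0.0347
t 5.75 q [ 0.716  0.391 -0.785  1.855  0.321  1.025  2.122] p [ 0.5266 -0.0683  0.0858] yaw 133.1 ax [ 0.001 -0.    -1.   ] F [ 2.46 -1.81 -2.22] T [-0.097 -0.74   0.044] w 0.0347
```

```bash
python3 -m pendant '[{"translation":[0,0,0],"angular":[0,0,0],"hand":-1},{"translation":[0.02,0.2,0],"angular":[0,0,0],"hand":-1},{"translation":[0.05,0.5,0],"angular":[0,0,0],"hand":-1},{"translation":[0.05,0.5,0],"angular":[0,0,0],"hand":-1},{"translation":[0.06,0.5,0],"angular":[0,0,0],"hand":-1},{"translation":[0.05,0.5,0],"angular":[0,0,0],"hand":-1},{"translation":[0.05,0.5,0],"angular":[0,0,0],"hand":-1},{"translation":[0.06,0.5,0],"angular":[0,0,0],"hand":-1},{"translation":[0.05,0.5,0],"angular":[0,0,0],"hand":-1},{"translation":[0.05,0.5,0],"angular":[0,0,0],"hand":-1},{"translation":[0.06,0.5,0],"angular":[0,0,0],"hand":-1},{"translation":[0.02,0.2,0],"angular":[0,0,0],"hand":-1},{"translation":[0,0,0],"angular":[0,0,0],"hand":-1}]' 30
python3 - <<'E'
from h import *;st()
im=r.camera("scene");cv2.imwrite("pics/s2.png",cv2.resize(im[150:300,200:400,::-1],None,fx=4,fy=4,interpolation=cv2.INTER_CUBIC))
E
```

```text
time: 7.05
ee_pos: [0.5319, -0.0192, 0.0858]
eef_rot: [-0.26, 0.657, 0.259, 0.658]
ft_force: [5.5, -2.5, -0.7]
width: 0.0343
t 7.05 q [ 0.634  0.398 -0.801  1.852  0.332  1.028  2.022] p [ 0.5319 -0.0192  0.0858] yaw 133.1 ax [ 0.002 -0.001 -1.   ] F [ 5.5  -2.48 -0.73] T [-0.358 -1.194 -0.027] w 0.0343
```

View pics/s2.png

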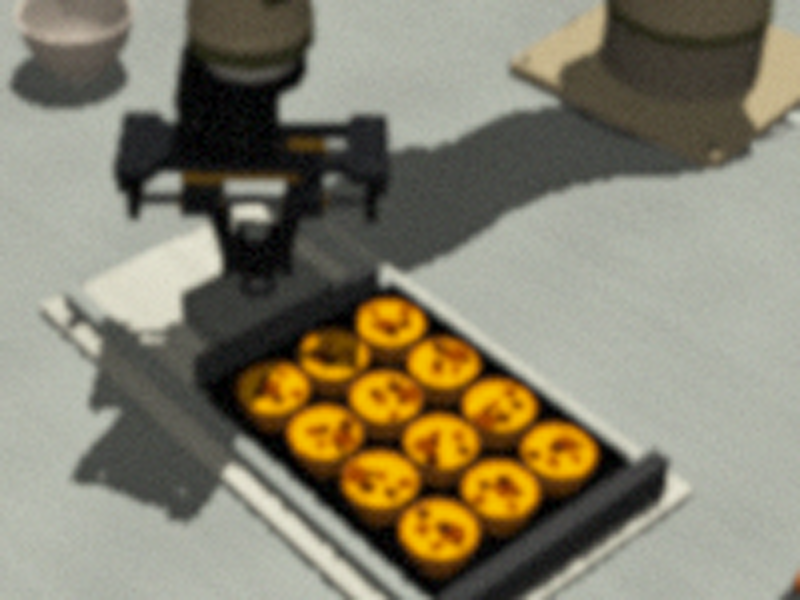

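The fence now travels with the hand and its face is about 1 cm from the tray (crop ~[370,205]). The +x side load is mild, so I'll shift x by 1 mm and continue gently.

```bash
python3 -m pendant '[{"translation":[0.12,0.2,0],"angular":[0,0,0],"hand":-1},{"translation":[0.02,0.2,0],"angular":[0,0,0],"hand":-1},{"translation":[0.02,0.2,0],"angular":[0,0,0],"hand":-1},{"translation":[0.02,0.15,0],"angular":[0,0,0],"hand":-1}]'
python3 -c "
from h import *;st()"
python3 -m pendant '[{"translation":[0.02,0.15,0],"angular":[0,0,0],"hand":-1},{"translation":[0.01,0.1,0],"angular":[0,0,0],"hand":-1}]'
python3 -c "
from h import *;st()"
python3 -m pendant '[{"translation":[0.02,0.15,0],"angular":[0,0,0],"hand":-1},{"translation":[0.01,0.1,0],"angular":[0,0,0],"hand":-1}]'
python3 -c "
from h import *;st()"
```

```text
time: 7.5
ee_pos: [0.533, -0.0113, 0.0857]
eef_rot: [-0.26, 0.658, 0.26, 0.658]
ft_force: [1.0, -4.5, 2.4]
width: 0.0348
t 7.5 q [ 0.62   0.402 -0.802  1.848  0.335  1.031  2.006] p [ 0.533  -0.0113  0.0857] yaw 133.11 ax [ 0. -0. -1.] F [ 0.97 -4.46  2.39] T [-0.755 -0.23  -0.047] w 0.0348
time: 7.7
ee_pos: [0.5333, -0.0086, 0.0857]
eef_rot: [-0.26, 0.658, 0.26, 0.658]
ft_force: [1.1, -3.8, 4.8]
width: 0.0343
t 7.7 q [ 0.615  0.403 -0.803  1.848  0.335  1.031  2.   ] p [ 0.5333 -0.0086  0.0857] yaw 133.12 ax [ 0. -0. -1.] F [ 1.08 -3.84  4.8 ] T [-0.714 -0.245 -0.038] w 0.0343
time: 7.9
ee_pos: [0.5336, -0.0065, 0.0857]
eef_rot: [-0.26, 0.658, 0.26, 0.658]
ft_force: [0.2, -6.9, 5.2]
width: 0.0345
t 7.9 q [ 0.611  0.404 -0.803  1.847  0.336  1.032  1.995] p [ 0.5336 -0.0065  0.0857] yaw 133.11 ax [-0.    -0.001 -1.   ] F [ 0.18 -6.86  5.22] T [-1.514 -0.129 -0.038] w 0.0345
```

```bash
python3 -m pendant '[{"translation":[0.01,0.1,0],"angular":[0,0,0],"hand":-1},{"translation":[0.01,0.1,0],"angular":[0,0,0],"hand":-1},{"translation":[0.01,0.1,0],"angular":[0,0,0],"hand":-1}]'
python3 -c "
from h import *;st()"
python3 -m pendant '[{"translation":[0.01,0.1,0],"angular":[0,0,0],"hand":-1},{"translation":[0.01,0.1,0],"angular":[0,0,0],"hand":-1}]'
python3 -c "
from h import *;st()"
python3 -m pendant '[{"translation":[0.01,0.08,0],"angular":[0,0,0],"hand":-1}]'
python3 -c "
from h import *;st()"
```

```text
time: 8.2
ee_pos: [0.5338, -0.0056, 0.0856]
eef_rot: [-0.26, 0.658, 0.258, 0.657]
ft_force: [-1.2, -12.3, 6.9]
width: 0.0344
t 8.2 q [ 0.607  0.404 -0.802  1.846  0.339  1.033  1.989] p [ 0.5338 -0.0056  0.0856] yaw 133.01 ax [-0.001 -0.003 -1.   ] F [ -1.17 -12.29   6.91] T [-2.544  0.047 -0.015] w 0.0344
time: 8.4
ee_pos: [0.534, -0.0037, 0.0856]
eef_rot: [-0.26, 0.658, 0.258, 0.657]
ft_force: [0.2, -11.6, 6.7]
width: 0.0341
t 8.4 q [ 0.603  0.405 -0.803  1.846  0.34   1.034  1.985] p [ 0.534  -0.0037  0.0856] yaw 133.0 ax [-0.001 -0.003 -1.   ] F [  0.2  -11.65   6.67] T [-2.536  0.054  0.021] w 0.0341
time: 8.5
ee_pos: [0.5341, -0.0029, 0.0856]
eef_rot: [-0.26, 0.658, 0.258, 0.657]
ft_force: [-0.8, -13.0, 6.3]
width: 0.0345
t 8.5 q [ 0.602  0.405 -0.803  1.845  0.34   1.034  1.983] p [ 0.5341 -0.0029  0.0856] yaw 133.0 ax [-0.    -0.003 -1.   ] F [ -0.83 -13.02   6.25] T [-2.543  0.019 -0.013] w 0.0345
```

```bash
for k in 1; do :; done
python3 -m pendant '[{"translation":[0.01,0.08,0],"angular":[0,0,0],"hand":-1},{"translation":[0.01,0.08,0],"angular":[0,0,0],"hand":-1}]' | sed -n '2p;4p'
python3 -m pendant '[{"translation":[0.01,0.06,0],"angular":[0,0,0],"hand":-1}]'| sed -n '2p;4p'
python3 -m pendant '[{"translation":[0.01,0.06,0],"angular":[0,0,0],"hand":-1}]'| sed -n '2p;4p'
python3 -m pendant '[{"translation":[0.01,0.06,0],"angular":[0,0,0],"hand":-1}]'| sed -n '2p;4p'
python3 - <<'E'
from h import *;st()
im=r.camera("scene");cv2.imwrite("pics/s3.png",cv2.resize(im[200:320,220:380,::-1],None,fx=5,fy=5,interpolation=cv2.INTER_CUBIC))
E
```

```text
ee_pos: [0.5342, -0.0013, 0.0856]
ft_force: [-0.1, -12.5, 6.8]
ee_pos: [0.5343, -0.0007, 0.0856]
ft_force: [-0.8, -11.6, 7.1]
ee_pos: [0.5344, -0.0002, 0.0856]
ft_force: [-0.9, -12.9, 7.3]
ee_pos: [0.5345, 0.0004, 0.0856]
ft_force: [-1.5, -12.3, 7.1]
t 9.0 q [ 0.596  0.407 -0.803  1.844  0.341  1.035  1.976] p [5.345e-01 4.000e-04 8.560e-02] yaw 133.0 ax [-0.001 -0.003 -1.   ] F [ -1.54 -12.35   7.07] T [-2.592e+00  1.390e-01  1.000e-03] w 0.0344
```

View pics/s3.png

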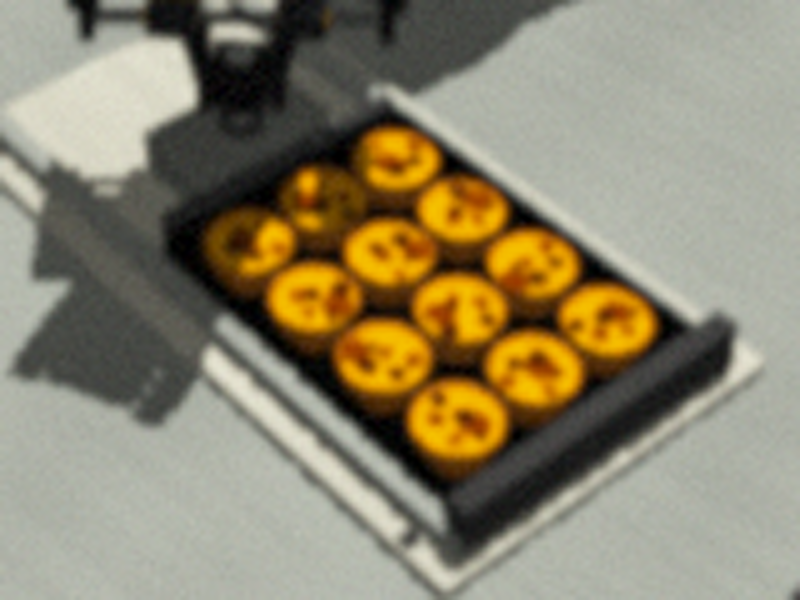

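The fence is touching the tray and pushing it towards the stop, which hides the tray's front edge (crop ~[430,560]). The force is steady at about 12 N, so the tray isn't home yet.

```bash

python3 -m pendant '[{"translation":[0.01,0.06,0],"angular":[0,0,0],"hand":-1}]' | sed -n '2p;3p'
python3 -m pendant '[{"translation":[0.01,0.06,0],"angular":[0,0,0],"hand":-1}]'| sed -n '2p;3p'
python3 -m pendant '[{"translation":[0.0,0.06,0],"angular":[0,0,0],"hand":-1}]'| sed -n '2p;3p;4p'
python3 -c "
from h import *;st()"
```

```text
ee_pos: [0.5346, 0.001, 0.0856]
eef_rot: [-0.26, 0.659, 0.258, 0.657]
ee_pos: [0.5347, 0.0017, 0.0856]
eef_rot: [-0.26, 0.659, 0.258, 0.657]
ee_pos: [0.5347, 0.0023, 0.0856]
eef_rot: [-0.26, 0.659, 0.258, 0.657]
ft_force: [-0.1, -12.0, 6.0]
t 9.35 q [ 0.593  0.407 -0.804  1.844  0.342  1.035  1.973] p [0.5347 0.0023 0.0856] yaw 133.0 ax [-0.001 -0.003 -1.   ] F [ -0.07 -12.03   5.96] T [-2.565 -0.007 -0.094] w 0.0346
```

```bash

python3 -m pendant '[{"translation":[0,0.06,0],"angular":[0,0,0],"hand":-1}]' | sed -n '2p;4p'
python3 -m pendant '[{"translation":[0.01,0.06,0],"angular":[0,0,0],"hand":-1}]'| sed -n '2p;4p'
python3 -m pendant '[{"translation":[0.0,0.06,0],"angular":[0,0,0],"hand":-1}]'| sed -n '2p;4p'
python3 - <<'E'
from h import *;st()
im=r.camera("top");cv2.imwrite("pics/t3.png",cv2.resize(im[140:290,180:380,::-1],None,fx=4,fy=4,interpolation=cv2.INTER_CUBIC))
E
```

```text
ee_pos: [0.5348, 0.0025, 0.0856]
ft_force: [-0.5, -13.7, 6.1]
ee_pos: [0.5349, 0.0026, 0.0856]
ft_force: [-0.8, -15.6, 6.3]
ee_pos: [0.535, 0.0028, 0.0856]
ft_force: [2.1, -15.9, 5.0]
t 9.65 q [ 0.59   0.408 -0.803  1.843  0.343  1.035  1.969] p [0.535  0.0028 0.0856] yaw 132.95 ax [-0.001 -0.005 -1.   ] F [  2.06 -15.92   5.01] T [-3.44  -0.619  0.023] w 0.0342
```

View pics/t3.png

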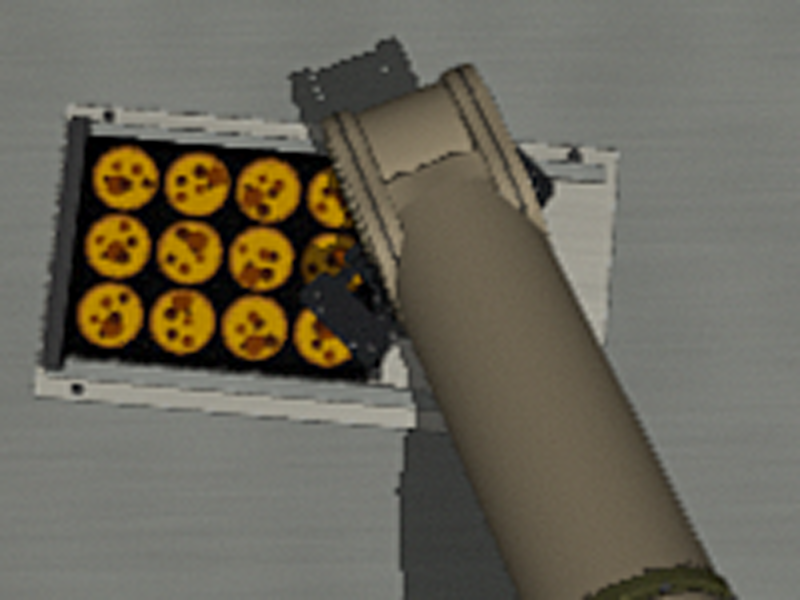

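```bash

python3 -m pendant '[{"translation":[0,0.08,0],"angular":[0,0,0],"hand":-1},{"translation":[0,0,0],"angular":[0,0,0],"hand":-1}]' | sed -n '2p;4p'
python3 -m pendant '[{"translation":[0,0,0],"angular":[0,0,0],"hand":-1},{"translation":[0,0,0],"angular":[0,0,0],"hand":-1}]' | sed -n '2p;4p'
python3 -m pendant '[{"translation":[0,-0.1,0],"angular":[0,0,0],"hand":-1},{"translation":[0,-0.1,0],"angular":[0,0,0],"hand":-1}]' | sed -n '2p;4p'
python3 -c "
from h import *;st()"
```

```text
ee_pos: [0.5352, 0.003, 0.0855]
ft_force: [2.0, -17.6, 5.6]
ee_pos: [0.5352, 0.003, 0.0855]
ft_force: [1.7, -16.8, 5.1]
ee_pos: [0.5351, 0.0025, 0.0856]
ft_force: [1.0, -10.3, 4.5]
t 10.3 q [ 0.592  0.408 -0.804  1.843  0.342  1.034  1.972] p [0.5351 0.0025 0.0856] yaw 132.97 ax [-0.    -0.003 -1.   ] F [  1.   -10.32   4.49] T [-2.197 -0.386  0.004] w 0.034
```

```bash

python3 -m pendant '[{"translation":[0,-0.1,0],"angular":[0,0,0],"hand":-1},{"translation":[0,-0.05,0],"angular":[0,0,0],"hand":-1},{"translation":[0,0,0],"angular":[0,0,0],"hand":-1}]' 50 | sed -n '2p;4p'
python3 -m pendant '[{"translation":[0,0,0],"angular":[0,0,-3],"hand":-1},{"translation":[0,0,0],"angular":[0,0,-4],"hand":-1},{"translation":[0,0,0],"angular":[0,0,-4],"hand":-1},{"translation":[0,0,0],"angular":[0,0,-4],"hand":-1},{"translation":[0,0,0],"angular":[0,0,0],"hand":-1}]'|sed -n '2p;4p'
python3 -c "
from h import *;st()"
python3 -m pendant '[{"translation":[0,0,0],"angular":[0,0,-3],"hand":-1},{"translation":[0,0,0],"angular":[0,0,-4],"hand":-1},{"translation":[0,0,0],"angular":[0,0,-4],"hand":-1},{"translation":[0,0,0],"angular":[0,0,-4],"hand":-1},{"translation":[0,0,0],"angular":[0,0,0],"hand":-1}]'|sed -n '2p;4p'
python3 -c "
from h import *;st()"
```

```text
ee_pos: [0.5351, 0.0025, 0.0856]
ft_force: [0.9, -8.2, 4.2]
ee_pos: [0.5355, 0.0019, 0.0856]
ft_force: [3.0, -10.1, 2.7]
t 11.1 q [ 0.555  0.393 -0.755  1.845  0.315  1.026  1.73 ] p [0.5355 0.0019 0.0856] yaw 117.89 ax [ 0.001 -0.002 -1.   ] F [  2.99 -10.05   2.66] T [-2.182 -0.91   0.051] w 0.0341
ee_pos: [0.5357, 0.0011, 0.0857]
ft_force: [3.8, -12.3, 1.6]
t 11.6 q [ 0.518  0.38  -0.708  1.846  0.291  1.019  1.486] p [0.5357 0.0011 0.0857] yaw 102.85 ax [ 0.001 -0.003 -1.   ] F [  3.78 -12.25   1.59] T [-2.722 -1.144  0.071] w 0.0337
```

The TCP drifted during the turn, which means the pads sit about 2.9 mm off the knob's axis along the pad width. The axis works out to (0.5328, 0.0007), which matches the vision estimate. I'll let go and regrip centred.

```bash

python3 -m pendant '[{"translation":[0,-0.15,0],"angular":[0,0,0],"hand":-1},{"translation":[0,0,0],"angular":[0,0,0],"hand":0.3},{"translation":[0,0,0],"angular":[0,0,0],"hand":0.3},{"translation":[0,0,0],"angular":[0,0,0],"hand":0.3},{"translation":[0,0,0],"angular":[0,0,0],"hand":0.3}]' | sed -n '2p;4p'
python3 - <<'E'
from h import *;st()
for c in("scene",):
  im=r.camera(c);cv2.imwrite("pics/s4.png",cv2.resize(im[150:300,200:400,::-1],None,fx=4,fy=4,interpolation=cv2.INTER_CUBIC))
print(proj("scene",[.5328,.0007,.079]),r.mark_of("scene","knob_grip"))
E
```

```text
ee_pos: [0.5344, 0.0031, 0.0852]
ft_force: [-0.4, 0.1, 0.1]
t 12.1 q [ 0.519  0.38  -0.712  1.848  0.287  1.02   1.491] p [0.5344 0.0031 0.0852] yaw 103.17 ax [-0.001  0.001 -1.   ] F [-0.45  0.15  0.1 ] T [ 0.101 -0.132  0.032] w 0.0543
[[267.95509674 214.67118859]] [{'point': [217.3, 269.4], 'confidence': 0.43}]
```

View pics/s4.png

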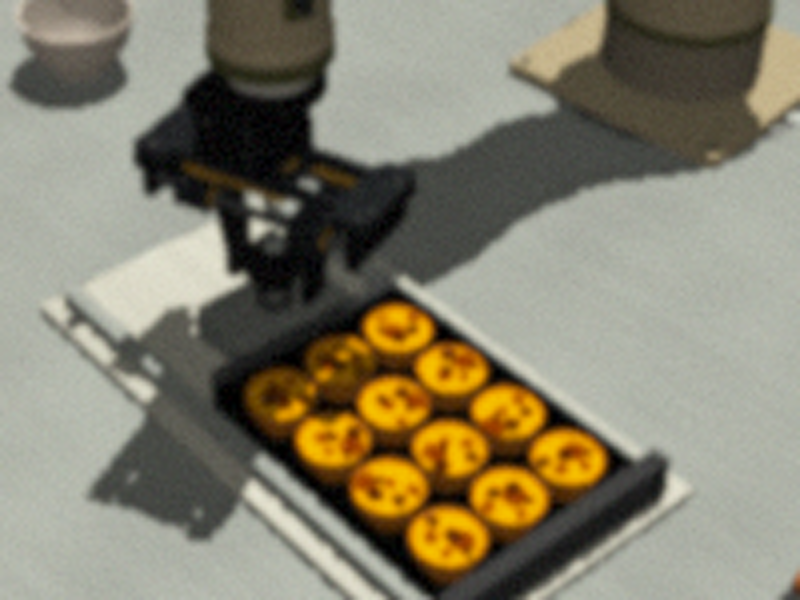

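```bash

python3 -m pendant '[{"translation":[-0.16,-0.1,0],"angular":[0,0,0],"hand":0.3},{"translation":[0,0,0],"angular":[0,0,0],"hand":0.3},{"translation":[0,0,0],"angular":[0,0,0],"hand":0.3}]' 10 | sed -n '2p;4p'
python3 -m pendant '[{"translation":[0,0,0],"angular":[0,0,0],"hand":-1},{"translation":[0,0,0],"angular":[0,0,0],"hand":-1},{"translation":[0,0,0],"angular":[0,0,0],"hand":-1},{"translation":[0,0,0],"angular":[0,0,0],"hand":-1},{"translation":[0,0,0],"angular":[0,0,0],"hand":-1},{"translation":[0,0,0],"angular":[0,0,0],"hand":-1}]' 10 | sed -n '2p;4p'
python3 -c "
from h import *;st()"
```

```text
ee_pos: [0.5332, 0.0013, 0.0856]
ft_force: [-0.2, -0.0, -0.7]
ee_pos: [0.5337, 0.0005, 0.0858]
ft_force: [1.3, -4.4, 0.6]
t 13.1 q [ 0.524  0.376 -0.711  1.851  0.287  1.018  1.494] p [5.337e-01 5.000e-04 8.580e-02] yaw 103.07 ax [ 0.001 -0.001 -1.   ] F [ 1.32 -4.43  0.64] T [-0.89  -0.596 -0.03 ] w 0.0344
```

```bash

python3 -m pendant '[{"translation":[0,0,0],"angular":[0,0,0],"hand":-1},{"translation":[0,0,0],"angular":[0,0,0],"hand":-1},{"translation":[0,0,0],"angular":[0,0,-4],"hand":-1},{"translation":[0,0,0],"angular":[0,0,-4],"hand":-1},{"translation":[0,0,0],"angular":[0,0,-4],"hand":-1},{"translation":[0,0,0],"angular":[0,0,-4],"hand":-1},{"translation":[0,0,0],"angular":[0,0,-4],"hand":-1},{"translation":[0,0,0],"angular":[0,0,-4],"hand":-1},{"translation":[0,0,0],"angular":[0,0,0],"hand":-1}]' 50 | sed -n '2p;4p'
python3 -c "
from h import *;st()"
python3 -m pendant '[{"translation":[0,0,0],"angular":[0,0,-2],"hand":-1},{"translation":[0,0,0],"angular":[0,0,-2],"hand":-1}]' | sed -n '4p'
python3 -c "
from h import *;st()"
python3 -m pendant '[{"translation":[0,0,0],"angular":[0,0,-2],"hand":-1},{"translation":[0,0,0],"angular":[0,0,-2],"hand":-1}]' | sed -n '4p'
python3 -c "
from h import *;st()"
```

```text
ee_pos: [0.5338, 0.0002, 0.0858]
ft_force: [2.4, -6.0, 0.8]
t 14.0 q [ 0.464  0.359 -0.638  1.854  0.251  1.009  1.099] p [5.338e-01 2.000e-04 8.580e-02] yaw 78.92 ax [ 0.001 -0.001 -1.   ] F [ 2.44 -6.01  0.8 ] T [-1.313 -0.759 -0.018] w 0.0339
ft_force: [2.9, -6.5, 0.3]
t 14.2 q [ 0.455  0.356 -0.627  1.854  0.246  1.008  1.035] p [5.338e-01 1.000e-04 8.580e-02] yaw 74.99 ax [ 0.001 -0.001 -1.   ] F [ 2.92 -6.53  0.32] T [-1.35  -0.786  0.022] w 0.0337
ft_force: [2.7, -5.5, 0.7]
t 14.4 q [ 0.445  0.354 -0.615  1.854  0.24   1.007  0.969] p [0.5338 0.     0.0858] yaw 70.98 ax [ 0.001 -0.001 -1.   ] F [ 2.74 -5.54  0.71] T [-1.384 -0.772  0.066] w 0.034
```

```bash
cat > tq.py <<'E'
from h import *
s=r.read_state();M=Rot.from_quat(s["eef_rot"]).as_matrix()
print(round(s["time"],2),"yaw",round(np.degrees(np.arctan2(M[1,1],M[0,1])),2),"Tz",round(s["torque"][2],3),"F",np.round(s["ft_force"],1),"p",np.round(s["ee_pos"],4),"j7",round(s["joint_positions"][6],2),"tau7",round(s["joint_torque"][6],3))
E
python3 -m pendant '[{"translation":[0,0,0],"angular":[0,0,-2],"hand":-1},{"translation":[0,0,0],"angular":[0,0,-2],"hand":-1}]' >/dev/null; python3 tq.py
python3 -m pendant '[{"translation":[0,0,0],"angular":[0,0,-2],"hand":-1},{"translation":[0,0,0],"angular":[0,0,-2],"hand":-1}]' >/dev/null; python3 tq.py
python3 -m pendant '[{"translation":[0,0,0],"angular":[0,0,-2],"hand":-1},{"translation":[0,0,0],"angular":[0,0,-2],"hand":-1}]' >/dev/null; python3 tq.py
python3 -m pendant '[{"translation":[0,0,0],"angular":[0,0,-2],"hand":-1},{"translation":[0,0,0],"angular":[0,0,-2],"hand":-1}]' >/dev/null; python3 tq.py
```

```text
14.6 yaw 66.98 Tz 0.072 F [ 3.2 -7.   0.7] p [0.5338 0.     0.0858] j7 0.9 tau7 0.639
14.8 yaw 62.98 Tz 0.005 F [ 1.1 -6.6  0.7] p [ 0.5338 -0.      0.0858] j7 0.84 tau7 0.64
15.0 yaw 58.97 Tz -0.006 F [ 3.3 -7.1  1.2] p [ 5.337e-01 -1.000e-04  8.570e-02] j7 0.77 tau7 0.641
15.2 yaw 54.96 Tz 0.097 F [ 2.4 -7.3  0.6] p [ 5.337e-01 -2.000e-04  8.580e-02] j7 0.71 tau7 0.641
```

```bash

python3 -m pendant '[{"translation":[0,0,0],"angular":[0,0,-2],"hand":-1},{"translation":[0,0,0],"angular":[0,0,-2],"hand":-1}]' >/dev/null; python3 tq.py
python3 -m pendant '[{"translation":[0,0,0],"angular":[0,0,-2],"hand":-1},{"translation":[0,0,0],"angular":[0,0,-2],"hand":-1}]' >/dev/null; python3 tq.py
python3 -m pendant '[{"translation":[0,0,0],"angular":[0,0,-2],"hand":-1},{"translation":[0,0,0],"angular":[0,0,-2],"hand":-1}]' >/dev/null; python3 tq.py
python3 -m pendant '[{"translation":[0,0,0],"angular":[0,0,-2],"hand":-1},{"translation":[0,0,0],"angular":[0,0,-2],"hand":-1}]' >/dev/null; python3 tq.py
```

```text
15.4 yaw 50.97 Tz 0.081 F [ 2.1 -7.4  1.2] p [ 5.337e-01 -2.000e-04  8.570e-02] j7 0.64 tau7 0.642
15.6 yaw 46.96 Tz 0.061 F [ 1.9 -7.7  1.2] p [ 5.337e-01 -3.000e-04  8.580e-02] j7 0.57 tau7 0.643
15.8 yaw 42.96 Tz 0.051 F [ 1.9 -7.2  1.9] p [ 5.336e-01 -4.000e-04  8.570e-02] j7 0.51 tau7 0.644
16.0 yaw 38.96 Tz 0.057 F [ 1.9 -7.2  1.4] p [ 5.336e-01 -4.000e-04  8.570e-02] j7 0.44 tau7 0.644
```

```bash

python3 -m pendant '[{"translation":[0,0,0],"angular":[0,0,-2],"hand":-1},{"translation":[0,0,0],"angular":[0,0,-2],"hand":-1}]' >/dev/null; python3 tq.py
python3 -m pendant '[{"translation":[0,0,0],"angular":[0,0,-2],"hand":-1},{"translation":[0,0,0],"angular":[0,0,-2],"hand":-1}]' >/dev/null; python3 tq.py
python3 -m pendant '[{"translation":[0,0,0],"angular":[0,0,-2],"hand":-1},{"translation":[0,0,0],"angular":[0,0,-2],"hand":-1}]' >/dev/null; python3 tq.py
python3 -m pendant '[{"translation":[0,0,0],"angular":[0,0,-2],"hand":-1},{"translation":[0,0,0],"angular":[0,0,-2],"hand":-1}]' >/dev/null; python3 tq.py
```

```text
16.2 yaw 35.01 Tz 0.521 F [ 1.8 -8.3  1.8] p [ 5.336e-01 -4.000e-04  8.570e-02] j7 0.37 tau7 0.166
16.4 yaw 31.01 Tz 0.541 F [ 0.9 -9.4  1.9] p [ 5.335e-01 -5.000e-04  8.570e-02] j7 0.31 tau7 0.163
16.6 yaw 27.01 Tz 0.486 F [ 1.3 -8.9  2.2] p [ 5.335e-01 -5.000e-04  8.570e-02] j7 0.24 tau7 0.153
16.8 yaw 23.0 Tz 0.578 F [ 0.5 -9.5  2.8] p [ 0.5334 -0.0006  0.0857] j7 0.18 tau7 0.143
```

It bit at a hand yaw between 39° and 35° (torque 0.05 → 0.52 N m). The target yaw is about −8.5°, so I have 31.5° left to turn.

```bash

python3 -m pendant '[{"translation":[0,0,0],"angular":[0,0,-3],"hand":-1},{"translation":[0,0,0],"angular":[0,0,-3],"hand":-1},{"translation":[0,0,0],"angular":[0,0,-3],"hand":-1},{"translation":[0,0,0],"angular":[0,0,-3],"hand":-1},{"translation":[0,0,0],"angular":[0,0,-3],"hand":-1}]' >/dev/null; python3 tq.py
python3 -m pendant '[{"translation":[0,0,0],"angular":[0,0,-3],"hand":-1},{"translation":[0,0,0],"angular":[0,0,-3],"hand":-1},{"translation":[0,0,0],"angular":[0,0,-3],"hand":-1},{"translation":[0,0,0],"angular":[0,0,-3],"hand":-1},{"translation":[0,0,0],"angular":[0,0,-3],"hand":-1},{"translation":[0,0,0],"angular":[0,0,-1.5],"hand":-1}]' >/dev/null; python3 tq.py
python3 -m pendant '[{"translation":[0,-0.15,0],"angular":[0,0,0],"hand":-1},{"translation":[0,0,0],"angular":[0,0,0],"hand":-1},{"translation":[0,0,0],"angular":[0,0,0],"hand":-1}]' >/dev/null; python3 tq.py
```

```text
17.3 yaw 7.97 Tz 0.589 F [-0.8 -9.4  3.2] p [ 0.5332 -0.0006  0.0857] j7 -0.07 tau7 0.452
17.9 yaw -8.52 Tz 0.627 F [-1.6 -9.8  3.7] p [ 0.533  -0.0007  0.0857] j7 -0.35 tau7 -0.525
18.2 yaw -8.37 Tz 0.473 F [-1.8 -6.1  4.4] p [ 0.533  -0.0009  0.0857] j7 -0.34 tau7 -0.462
```

```bash

python3 -m pendant '[{"translation":[0,0,0],"angular":[0,0,0],"hand":0.6},{"translation":[0,0,0],"angular":[0,0,0],"hand":0.6},{"translation":[0,0,0],"angular":[0,0,0],"hand":0.6},{"translation":[0,0,0],"angular":[0,0,0],"hand":0.6},{"translation":[0,0,0],"angular":[0,0,0],"hand":0.6},{"translation":[0,0,0],"angular":[0,0,0],"hand":0.6}]' | tail -2; python3 tq.py
python3 -m pendant '[{"translation":[0,0,1],"angular":[0,0,0],"hand":0.6},{"translation":[0,0,1.5],"angular":[0,0,0],"hand":0.6},{"translation":[0,0,1.5],"angular":[0,0,0],"hand":0.6},{"translation":[0,0,2],"angular":[0,0,0],"hand":0.6},{"translation":[0,0,3],"angular":[0,0,0],"hand":0.6},{"translation":[0,-4,3],"angular":[0,0,0],"hand":0.6},{"translation":[0,-5,3],"angular":[0,0,0],"hand":0.6},{"translation":[0,-5,2],"angular":[0,0,0],"hand":0.6},{"translation":[0,-5,0],"angular":[0,0,0],"hand":0.6},{"translation":[0,-5,0],"angular":[0,0,0],"hand":0.6},{"translation":[0,-5,0],"angular":[0,0,0],"hand":0.6},{"translation":[0,0,0],"angular":[0,0,0],"hand":0.6}]' | tail -2; python3 tq.py
python3 - <<'E'
from h import *
im=r.camera("top");cv2.imwrite("pics/t5.png",cv2.resize(im[140:290,180:380,::-1],None,fx=4,fy=4,interpolation=cv2.INTER_CUBIC))
im=r.camera("scene");cv2.imwrite("pics/s5.png",im[:,:,::-1])
E
```

```text
ft_force: [0.3, 0.2, 0.5]
width: 0.0677
18.8 yaw -8.38 Tz 0.017 F [0.3 0.2 0.5] p [ 0.5333 -0.      0.0855] j7 -0.34 tau7 -0.0
ft_force: [-0.7, 0.6, -0.5]
width: 0.0691
20.0 yaw -8.96 Tz 0.015 F [-0.7  0.6 -0.5] p [ 0.5309 -0.2878  0.2509] j7 0.22 tau7 1.343
```

View pics/t5.png

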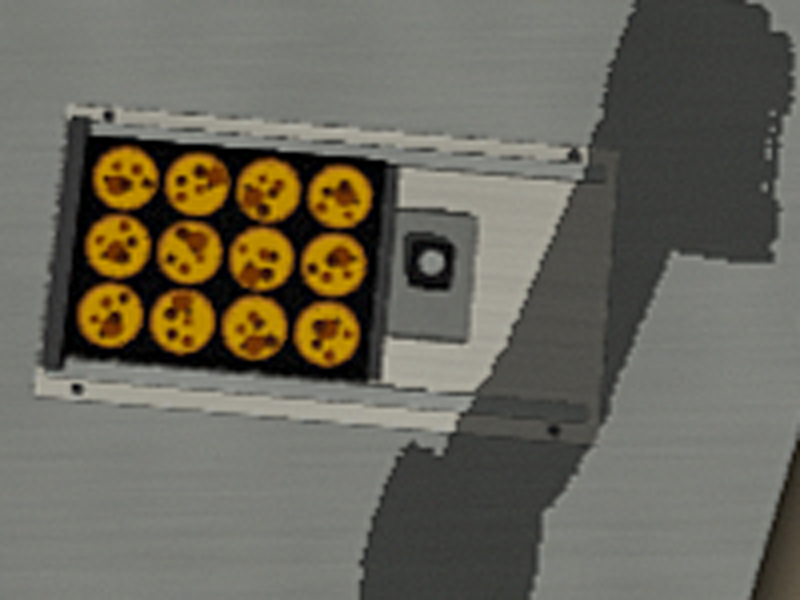

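View pics/s5.png

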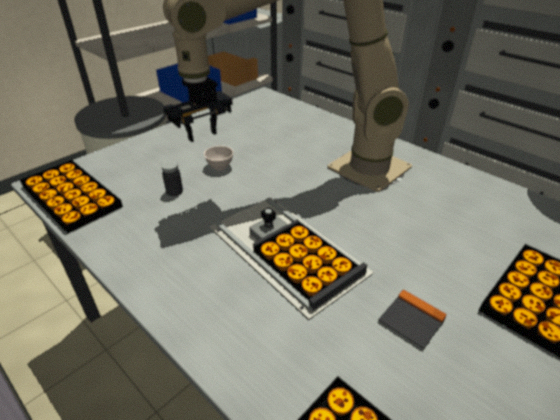

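The top view shows the tray against the stop, the fence touching the tray, and the bowl, shaker and scraper unmoved. I'll check the knob's angle once more.

```bash
python3 - <<'E'
from h import *
im=r.camera("top")[:,:,::-1];a,b=190,272
cr=im[a:a+32,b:b+32];g=cv2.resize(cr,None,fx=16,fy=16,interpolation=cv2.INTER_CUBIC)
for base,col in((-8.4,(0,255,0)),(0,(0,0,255))):
  t=np.radians(base+np.array([45,135,225,315]));P=np.c_[.5329+.0228*np.cos(t),-.0009+.0228*np.sin(t),[.092]*4]
  p=((proj("top",P)-[b,a]+.5)*16).astype(np.int32);cv2.polylines(g,[p],True,col,1)
cv2.imwrite("pics/k6.png",g)
y=np.array([.1063,.9943,0]);c=np.array([.5419,.0814,0])
f=lambda x,yy,z:(atz("top",(140+(yy-1.5)/4,180+(x-1.5)/4),z)-c)@y
print("tray front/back",f(77,250,.026),f(384,270,.026),"stop inner edge",f(75,250,.042),"fence face",f(383,270,.041))
E
```

```text
tray front/back 0.20064568000166352 -0.04402666612778018 stop inner edge 0.19899675344729376 fence face -0.0438106226780745
```

View pics/k6.png

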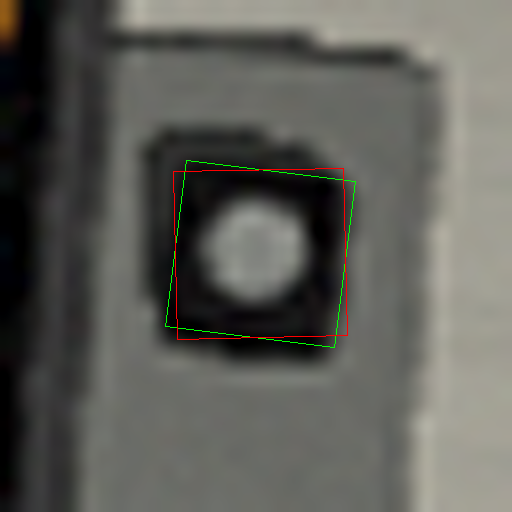

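```bash
python3 -c "
from h import *;st();print(r.close_job())"
```

```text
t 20.15 q [ 0.584  0.289 -0.218  1.513  0.063  1.346  0.214] p [ 0.5335 -0.279   0.251 ] yaw -8.38 ax [ 0.001  0.    -1.   ] F [ 0.31  1.25 -0.28] T [ 0.063 -0.067  0.029] w 0.0699
the job is handed in; nothing more can be done
None
```

The tray is home against the end stop, the fence is touching it and locked, and the job was handed in at 20.15 s. It reports no verdict, so these results rest on my own measurements.

- **Pushing:** I slid the fence by the knob until it stalled against the tray. The wrist force was at most about 18 N, including the fence's own friction. After about 30° of free turning I let go once and regripped, because the first grip was about 3 mm off the knob's axis.
- **Locking:** the knob bit at a hand angle between 39° and 35°, where the torque jumped from about 0.05 to 0.52 N m. I stopped at −8.5°, which is 44–47° past the bite by the hand. The torque then was 0.63 N m, close to what 45° should give.
- **Last checks:**
    - The top view shows no gap at either end of the tray. The tray front measured 200.6 mm against the stop at 200 mm. The fence face measured −43.8 mm where −40 mm was expected.
    - That puts the fence about 244 mm from the stop, close to the 244.5 mm limit. The picture is only good to 2–4 mm, and the hand had stalled with the fence against the tray.
    - The bowl, shaker and scraper look unmoved, and the hand is clear of everything.
    - The knob's final angle in the picture is blurred by its shadow. It agrees with the hand angle only to within several degrees.

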